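# Release the dark truffles from the tilt-gate dispenser

## Task

Press down the red paddle of the dispenser that holds the dark chocolate truffles, so that the other end of its rocking lever lifts the yellow gate, and keep it down until all three dark truffles have rolled into the catch tray; then let the lever come back up so that the gate is shut again. Use the fingertips, on the paddle: do not touch the truffles or the gates, keep the white truffles shut in behind their gate, and leave the rings, cup and jar where they stand.

Things in the scene. Friction and masses are not known exactly. Their poses are not given: they have to be found in the camera images.
- dark_dispenser: Fixed dispenser with three dark truffles; may stand left or right. Origin: on the table under gate and chute centre line; x down the chute, away from the robot; z up. Pale blue open chute, 36 mm wide, x=-135 mm to a catch tray (90 wide, x=50 to 160 mm). Floor 55 mm up at the gate, falling 0.14 rad along +x; walls 26 mm. Grey base 8 mm thick, y=-112 to 40, x=-140 to 160 mm.
- dark_lever (a joint): Angle of the rocking lever along the dispenser's y (pivot at y=-95, 105 mm up, between posts 116 mm high), rad: 0 = level, gate shut; grows to 0.42 (stop) as the red paddle goes down and the gate rises. Truffles pass from about 0.3 on. A spring returns it to 0 when let go; pressing takes about 4 N at first, 7 N at the stop.
- dark_paddle (a point): Centre of the top face of that lever's red paddle, 52 mm (dispenser x) by 46 mm (dispenser y), 8 mm thick; at rest level and 115 mm above the table, at dispenser x=0, y=-185 mm, 90 mm from the pivot. It goes down about 37 mm to the stop, tilting with the lever.
- white_dispenser: Fixed dispenser with three white truffles; may stand left or right. Origin: on the table under gate and chute centre line; x down the chute, away from the robot; z up. Pale blue open chute, 36 mm wide, x=-135 mm to a catch tray (90 wide, x=50 to 160 mm). Floor 55 mm up at the gate, falling 0.14 rad along +x; walls 26 mm. Grey base 8 mm thick, y=-112 to 40, x=-140 to 160 mm.
- white_lever (a joint): Angle of the rocking lever along the dispenser's y (pivot at y=-95, 105 mm up, between posts 116 mm high), rad: 0 = level, gate shut; grows to 0.42 (stop) as the red paddle goes down and the gate rises. Truffles pass from about 0.3 on. A spring returns it to 0 when let go; pressing takes about 4 N at first, 7 N at the stop.
- white_paddle (a point): Centre of the top face of that lever's red paddle, 52 mm (dispenser x) by 46 mm (dispenser y), 8 mm thick; at rest level and 115 mm above the table, at dispenser x=0, y=-185 mm, 90 mm from the pivot. It goes down about 37 mm to the stop, tilting with the lever.
- dark1_center (a point): Centre of a dark brown chocolate truffle, a hard ball 30 mm across, 14 to 28 g, loose. At the start in the dark dispenser's chute, number 1 of the row behind the gate (1 rests against it); with the gate up it rolls by itself into the catch tray in about a second.
- dark2_center (a point): Centre of a dark brown chocolate truffle, a hard ball 30 mm across, 14 to 28 g, loose. At the start in the dark dispenser's chute, number 2 of the row behind the gate (1 rests against it); with the gate up it rolls by itself into the catch tray in about a second.
- dark3_center (a point): Centre of a dark brown chocolate truffle, a hard ball 30 mm across, 14 to 28 g, loose. At the start in the dark dispenser's chute, number 3 of the row behind the gate (1 rests against it); with the gate up it rolls by itself into the catch tray in about a second.
- dark_gate (a point): Yellow gate plate, 44 mm wide, 4 mm thick, across the chute at dispenser x=0, on the lever's end opposite the paddle, 95 mm from the pivot. This point: at lever height; the plate's lower edge is 44 mm below, 6 mm above the chute's floor when shut.
- white1_center (a point): Centre of a cream white chocolate truffle, a hard ball 30 mm across, 14 to 28 g, loose. At the start in the white dispenser's chute, number 1 of the row behind the gate (1 rests against it); with the gate up it rolls by itself into the catch tray in about a second.
- white2_center (a point): Centre of a cream white chocolate truffle, a hard ball 30 mm across, 14 to 28 g, loose. At the start in the white dispenser's chute, number 2 of the row behind the gate (1 rests against it); with the gate up it rolls by itself into the catch tray in about a second.
- white3_center (a point): Centre of a cream white chocolate truffle, a hard ball 30 mm across, 14 to 28 g, loose. At the start in the white dispenser's chute, number 3 of the row behind the gate (1 rests against it); with the gate up it rolls by itself into the catch tray in about a second.
- white_gate (a point): Yellow gate plate, 44 mm wide, 4 mm thick, across the chute at dispenser x=0, on the lever's end opposite the paddle, 95 mm from the pivot. This point: at lever height; the plate's lower edge is 44 mm below, 6 mm above the chute's floor when shut.
- ring_a: Bystander: loose steel pastry ring, 64 mm across, 35 mm high, stands on the table about 100 mm nearer the robot than the dark dispenser's paddle. Origin: centre of the underside.
- cup: Bystander: loose white cup, 60 mm across, 60 mm high, about 100 mm beyond the dark dispenser's paddle. Origin: centre of the underside.
- ring_b: Bystander: loose steel pastry ring, 60 mm across, 35 mm high, about 100 mm nearer the robot than the white dispenser's paddle. Origin: centre of the underside.
- jar: Bystander: loose amber jar with a white cap, 56 mm across, 60 mm high, about 100 mm beyond the white dispenser's paddle. Origin: centre of the underside.
- dark1: The truffle whose centre is dark1_center; its own axes turn as it rolls.
- dark2: The truffle whose centre is dark2_center; its own axes turn as it rolls.
- dark3: The truffle whose centre is dark3_center; its own axes turn as it rolls.
- white1: The truffle whose centre is white1_center; its own axes turn as it rolls.
- white2: The truffle whose centre is white2_center; its own axes turn as it rolls.
- white3: The truffle whose centre is white3_center; its own axes turn as it rolls.
Not all that is in view belongs to the job. What is shaped like the white3 but orange or pink is not meant.

How it is judged:
By the outcome, as a careful person would: the job done as asked, in the order asked, and still so for the second after the job is handed in, with the robot touching nothing.
It also fails if it takes over 40 s, if anything falls off the work surface, if the arm or the gripper's body presses on something with over 40 N, if the wrist force passes 120 N, or if a joint passes its speed limit or range.

## Robot

A 7-joint arm with a two-finger parallel gripper is mounted at the origin on the work surface. World frame = base frame: x ahead of the robot, y to its left, z up, the work surface at z = 0. Lengths are in m, angles in degrees, forces in N, time in s.
With the tool pointing down it reaches from about 0.425 to 0.8 m from the base axis. Payload 8.3 kg.
Tool frame: the origin (TCP) lies on the mounting face of the last link; the fingertips stand 173 mm ahead of it and the grasp point (between the pads) lies 155 mm ahead of it; z points along the fingers, y is the direction in which the jaws open and shut (so a half turn about z gives the same grasp; the last joint's range is limited). The gripper opens to 85 mm and grips with 20 to 120 N. Pads are 22 mm wide; open, the fingers measure 114 mm over their backs; the gripper's body (76 mm by 85 mm) begins 54 mm behind the grasp point. The pads swing forward as they close: fully open they stand 13 mm farther back than shut.
Start: joints at [-70.64, 21.967, 0.94, 78.501, -0.361, 79.538, -2.664], TCP at [0.244, 0.575, 0.405] pointing down, gripper open.
Joint ranges: [-169.22, 169.22], [-14.56, 117.87], [-87.37, 89.26], [10.42, 133.3], [-82.24, 262.24], [0.94, 117.77], [-172.7, 172.7]. Speed limits (degrees/s): [136.94, 136.94, 172.46, 172.46, 180, 180, 180].

## Interface

Orientations are given as a 3x3 rotation matrix whose columns are the frame's x, y, z axes.
In Python, from workcell import arm gives the robot as it stands.
- The arm moves only by the tool carry_out, never from a script. Its argument "motion" is a list of rows, each an object with "slide": the shift along the world's x, y, z in m, a list of three; "rot": the turn, a rotation vector about the world's x, y, z in rad, a list of three. In form: [{"slide": [tx, ty, tz], "rot": [rx, ry, rz]}, ...]. A call has 1 to 10 rows; each row shifts and turns the commanded pose from where the row before left it; what a row does not reach is not made up. A row lasts 1/10 s, in which the tool goes at most 50 mm and 8.59 degrees, less where a joint would pass 70% of its speed; a pose out of reach is approached as far as the arm can. A call with a gripper value outside its range is refused whole. "jaw" is the opening, from -1 (shut) to 1 (fully open), set as the call begins (left out, the last holds). The fingers move at their own pace and stop on an object; "newtons" is the grip in N (left out, the last holds). Time passes only in rows, so rows that do not move let the fingers close. It gives the time, the measured TCP pose, the force and the opening at its end, in the units of the state.
- arm.get_state(): the state, without advancing time (a new reading comes with each control period).
- arm.grab_frame(name): name is "scene" or "top" or "wrist"; returns a dict with "frame" (384x512x3 uint8, red, green, blue), "z_map" (384x512 float32, m along the optical axis (not along the pixel's ray), 0 where there is no reading), "mtx" (3x3 intrinsics, pixels), "xyz" and "rotation" of the camera in the world. Camera axes: x right, y up, looking along -z (the intrinsics and any distortion apply to the point x, -y, -z); pixel columns grow to the right and rows downward; lengths in m; the calibration is good to about 2 mm. A picture is of the moment at which its call begins.
- arm.sign_off(): hands the job in, once; it reports no verdict.
The state is a dict: "time_s": time; "joints": joint angles; "qd": joint speeds; "tau": joint torques, N m; "ee_pos": TCP position; "tcp_rot": TCP orientation; "contact_force": force on the tool from outside, world axes, zero at the start; "moment": the same for the moment, N m; "finger_gap": finger opening in m.
Only numpy, scipy, OpenCV 4.12 (cv2) and the standard library are available. Lean on these libraries where they do the work, as an engineer would, in place of code of your own. Each camera call takes 0.05 s, during which the arm holds its last target.

## Working session

There is one attempt and no reset: what is moved stays moved. The work goes in short steps, Python scripts to look and compute and a tool call to move; the robot and the scene stay as the last step left them, time stands still between calls to the robot, and variables do not carry over. Pictures are saved under pics/ and viewed, and the job is handed in when it is done.

Besides the shell and the picture viewer there is one more tool, called after "Call:" by a JSON object that holds its "method" and its "body". carry_out: Moves the arm, as the interface text tells. Its arguments: {"type":"object","properties":{"motion":{"type":"array","items":{"type":"object","properties":{"slide":{"type":"array","items":{"type":"number"}},"rot":{"type":"array","items":{"type":"number"}}}}},"jaw":{"type":"number"},"newtons":{"type":"number"}},"required":["motion"]}

```bash
mkdir -p pics; ls
cat > h.py <<'E'
from workcell import arm
import numpy as np, cv2, pickle
def grab(n,tag):
    f=arm.grab_frame(n); cv2.imwrite(f'pics/{tag}.png',f['frame'][:,:,::-1]); pickle.dump(f,open(f'{tag}.pkl','wb')); return f
def pts(f):
    z=f['z_map'];K=f['mtx'];v,u=np.mgrid[:z.shape[0],:z.shape[1]]
    c=np.stack([(u-K[0,2])/K[0,0]*z,-(v-K[1,2])/K[1,1]*z,-z],-1)
    return c@np.array(f['rotation']).T+f['xyz']
E
python3 - <<'E'
from h import *
print(arm.get_state())
for n in['scene','top','wrist']:
    f=grab(n,n+'0'); print(n,f['mtx'],f['xyz'],f['rotation'], (f['z_map']>0).mean())
E
```

```text
pics
{'time_s': 0.0, 'joints': array([-70.63925039,  22.01715794,   0.93757249,  78.56285009,
        -0.36228207,  79.53638054,  -2.6631277 ]), 'qd': array([ 0.05317942, -0.07197583, -0.07417868, -0.02363042, -0.07587794,
       -0.04833702, -0.01736398]), 'tau': array([-2.76700730e-04, -6.27590704e+01,  8.43969136e-01, -3.71828663e+01,
        1.64347398e-02,  1.42565128e-02,  3.36460801e-06]), 'ee_pos': array([0.24374145, 0.57533748, 0.40364551]), 'tcp_rot': array([[-9.20780264e-01,  3.90080917e-01, -7.63535680e-04],
       [ 3.90081664e-01,  9.20778446e-01, -1.83009495e-03],
       [-1.08379201e-05, -1.98295658e-03, -9.99998034e-01]]), 'contact_force': array([-0.28734803,  0.8506823 ,  0.87424571]), 'moment': array([-0.00192672,  0.00820379, -0.01402179]), 'finger_gap': 0.08540129350577119}
scene [[487.98295562   0.         254.28098451]
 [  0.         487.98295562 187.09639968]
 [  0.           0.           1.        ]] [ 1.33584369 -0.02145354  0.77064877] [[ 0.01375242 -0.66498178  0.74673295]
 [ 0.99990435  0.00804833 -0.01124781]
 [ 0.00146964  0.74681621  0.66502886]] 0.9959665934244791
top [[421.26945865   0.         249.42286632]
 [  0.         421.26945865 190.53515002]
 [  0.           0.           1.        ]] [ 0.48629009 -0.00354819  0.94162184] [[-0.00531603  0.99848144 -0.05483201]
 [-0.99991648 -0.00595362 -0.01147118]
 [-0.01178021  0.05476645  0.9984297 ]] 0.9960174560546875
wrist [[327.19915655   0.         254.78271472]
 [  0.         327.19915655 191.11190965]
 [  0.           0.           1.        ]] [0.1772127  0.60339924 0.37128365] [[ 0.39008938 -0.88409517 -0.25730528]
 [ 0.92077436  0.3738788   0.11130691]
 [-0.00220491 -0.28033975  0.95989831]] 0.9959513346354166
```

View pics/top0.png

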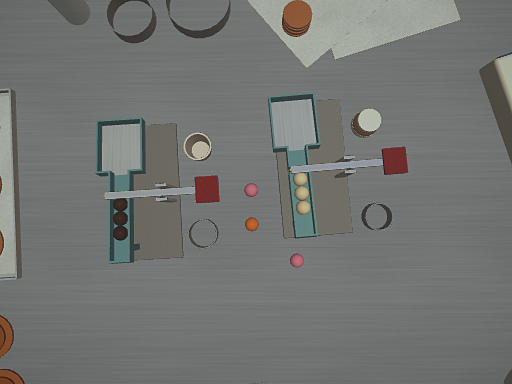

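View pics/scene0.png

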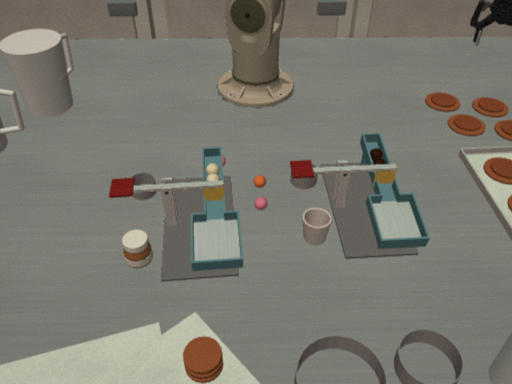

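The top view shows the three dark truffles at about (120,205), (120,218) and (120,233). That dispenser's lever runs right to a red paddle at about (207,189). The white truffles sit near (302,193), with their paddle at (395,160). Next I measure the dark paddle and enlarge a crop to confirm it.

Run:
```python
from h import *
f=pickle.load(open('top0.pkl','rb'));P=pts(f);im=f['frame']
hsv=cv2.cvtColor(im,cv2.COLOR_RGB2HSV);H,S,V=cv2.split(hsv)
red=((H<6)|(H>174))&(S>170)
n,l,st,c=cv2.connectedComponentsWithStats(red.astype(np.uint8))
for i in range(1,n):
    if 300<st[i,4]<1500:
        q=P[l==i]; q=q[np.abs(q[:,2]-.115)<.02]
        if len(q)<50: continue
        print(c[i],st[i],np.median(q,0),q.min(0),q.max(0))
        print(cv2.minAreaRect((q[:,:2]*1000).astype(np.float32)))
g=hsv
# dark truffles
m=(V<70)&(P[...,2]>.06)&(P[...,2]<.13)
n,l,st,c=cv2.connectedComponentsWithStats(m.astype(np.uint8))
for i in range(1,n):
    if st[i,4]>60: print('dark',c[i],st[i,4],np.median(P[l==i],0))
for (u,v) in [(203,233),(198,146),(110,195),(150,193),(190,191)]:
    print(u,v,P[v,u])
cv2.imwrite('pics/crop.png',cv2.resize(im[100:280,80:260,::-1],None,fx=3.3,fy=3.3,interpolation=cv2.INTER_CUBIC))
```

```text
dark [310.95890411 202.79452055] 73 [ 0.50749101 -0.119645    0.07658262]
dark [117.24895105 222.66853147] 715 [0.47267981 0.27472223 0.08538839]
dark [131.32627119 231.66949153] 236 [0.44972489 0.2490924  0.07612545]
203 233 [ 0.44375577  0.11142181 -0.00124766]
198 146 [0.63848969 0.12205672 0.00481466]
110 195 [0.52479559 0.28306583 0.10879967]
150 193 [0.52822041 0.20299187 0.11045976]
190 191 [0.53176624 0.12376698 0.10953955]
```

View pics/crop.png

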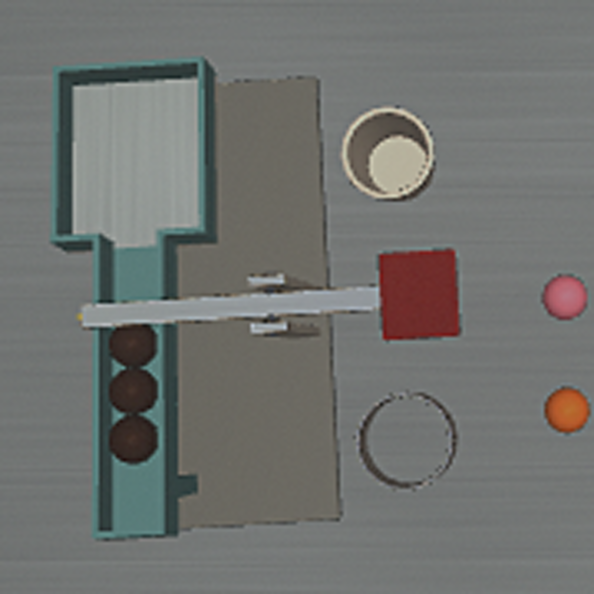

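The enlarged crop shows three dark brown balls in the left chute, and their lever ends at the red paddle with the cup beyond it and the ring nearer. This is the dark dispenser. The red mask found nothing, so I'll fix its thresholds.

Run:
```python
from h import *
f=pickle.load(open('top0.pkl','rb'));im=f['frame'];print(im[189,207])
def red(f):
    im=f['frame'].astype(int);return (im[...,0]>70)&(im[...,1]<55)&(im[...,2]<60)&(im[...,0]>2.2*im[...,1])
for n in['top0','scene0']:
    f=pickle.load(open(n+'.pkl','rb'));P=pts(f)
    k,l,st,c=cv2.connectedComponentsWithStats(red(f).astype(np.uint8))
    for i in range(1,k):
        if st[i,4]>150:
            q=P[l==i]; m=np.median(q,0)
            if not .1<m[2]<.13: continue
            q=q[np.abs(q[:,2]-m[2])<.006]
            print(n,c[i],st[i,4],m,q.mean(0),cv2.minAreaRect((q[:,:2]*1000).astype(np.float32)))
f=pickle.load(open('top0.pkl','rb'));P=pts(f)
m=(P[...,2]>.1)&(P[...,2]<.13)&(P[...,1]>.14)&(P[...,1]<.32)&(np.abs(P[...,0]-.53)<.05)&(f['frame'].min(2)>90)
q=P[m];vx,vy,x,y=cv2.fitLine((q[:,:2]).astype(np.float32),cv2.DIST_L2,0,.01,.01).ravel()
print('lever dir',vx,vy,x,y,np.degrees(np.arctan2(vx,-vy)),q.min(0),q.max(0))
```

```text
[112  46  44]
top0 [394.68888889 160.23760684] 585 [ 0.58990743 -0.28003572  0.11523343] [ 0.58960615 -0.27980419  0.11517128] ((589.6395263671875, -280.1607360839844), (50.4295539855957, 45.81605529785156), 4.21859073638916)
top0 [206.50170068 188.86904762] 588 [0.5352885  0.08959669 0.11499612] [0.53548122 0.09042163 0.1149696 ] ((535.7109375, 90.59083557128906), (50.69108581542969, 44.510963439941406), 3.3376357555389404)
scene0 [301.44736842 168.83625731] 342 [0.54161197 0.08988901 0.11329637] [0.54072767 0.09020131 0.11331765] ((538.3214111328125, 90.8682861328125), (53.935115814208984, 44.03131866455078), 2.4895501136779785)
scene0 [121.36340206 187.16494845] 388 [ 0.59488632 -0.27937764  0.11331398] [ 0.59441311 -0.27933858  0.11321919] ((591.5711059570312, -279.78302001953125), (54.14585876464844, 44.944435119628906), 3.911083221435547)
lever dir 0.05430251 -0.99852455 0.52872217 0.21371713 3.1128356 [0.51403197 0.14034498 0.10519858] [0.54761518 0.29515954 0.1200468 ]
```

Call:
{"method": "carry_out", "body": {"motion": [{"slide":[0.0183,-0.0306,0],"rot":[0,0,-0.07]},{"slide":[0.0183,-0.0306,0],"rot":[0,0,-0.07]},{"slide":[0.0183,-0.0306,0],"rot":[0,0,-0.07]},{"slide":[0.0183,-0.0306,0],"rot":[0,0,-0.07]},{"slide":[0.0183,-0.0306,0],"rot":[0,0,-0.07]},{"slide":[0.0183,-0.0306,0],"rot":[0,0,-0.07]},{"slide":[0.0183,-0.0306,0],"rot":[0,0,-0.07]},{"slide":[0.0183,-0.0306,0],"rot":[0,0,-0.07]}], "jaw": -1, "newtons": 30}}

```text
time_s: 0.95
ee_pos: [0.3907, 0.3292, 0.4045]
tcp_rot: [[-0.571, 0.821, -0.0], [0.821, 0.571, -0.0], [0.0, -0.0, -1.0]]
contact_force: [0.0, -0.4, -0.7]
finger_gap: 0.0004
```

Call:
{"method": "carry_out", "body": {"motion": [{"slide":[0.0183,-0.0306,0],"rot":[0,0,-0.07]},{"slide":[0.0183,-0.0306,0],"rot":[0,0,-0.07]},{"slide":[0.0183,-0.0306,0],"rot":[0,0,-0.07]},{"slide":[0.0183,-0.0306,0],"rot":[0,0,-0.07]},{"slide":[0.0183,-0.0306,0],"rot":[0,0,-0.07]},{"slide":[0.0183,-0.0306,0],"rot":[0,0,-0.07]},{"slide":[0.0183,-0.0306,0],"rot":[0,0,-0.07]},{"slide":[0.0183,-0.0306,0],"rot":[0,0,-0.07]},{"slide":[0,0,0],"rot":[0,0,0]},{"slide":[0,0,0],"rot":[0,0,0]}]}}

```text
time_s: 1.95
ee_pos: [0.5367, 0.0852, 0.4043]
tcp_rot: [[-0.048, 0.999, -0.001], [0.999, 0.048, -0.0], [-0.0, -0.001, -1.0]]
contact_force: [-0.6, 1.2, -0.6]
finger_gap: -0.0001
```

Call:
{"method": "carry_out", "body": {"motion": [{"slide":[0,0,-0.025],"rot":[0,0,0]},{"slide":[0,0,-0.025],"rot":[0,0,0]},{"slide":[0,0,-0.025],"rot":[0,0,0]},{"slide":[0,0,-0.025],"rot":[0,0,0]},{"slide":[0,0,0],"rot":[0,0,0]}]}}

```text
time_s: 2.45
ee_pos: [0.5347, 0.0876, 0.3013]
tcp_rot: [[-0.053, 0.999, -0.007], [0.999, 0.053, -0.001], [-0.001, -0.007, -1.0]]
contact_force: [-0.5, 0.5, -0.8]
finger_gap: -0.0
```

Run:
```python
from h import *
a=grab('scene','scene1')['frame'];grab('wrist','wrist1')
b=grab('top','top1')['frame']
cr=lambda i,x,y,w,h:cv2.resize(i[y:y+h,x:x+w,::-1],(400,400))
cv2.imwrite('pics/c1.png',np.hstack([cr(a,240,100,160,160),cr(b,90,110,160,160)]))
```

```text
(no output)
```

View pics/c1.png

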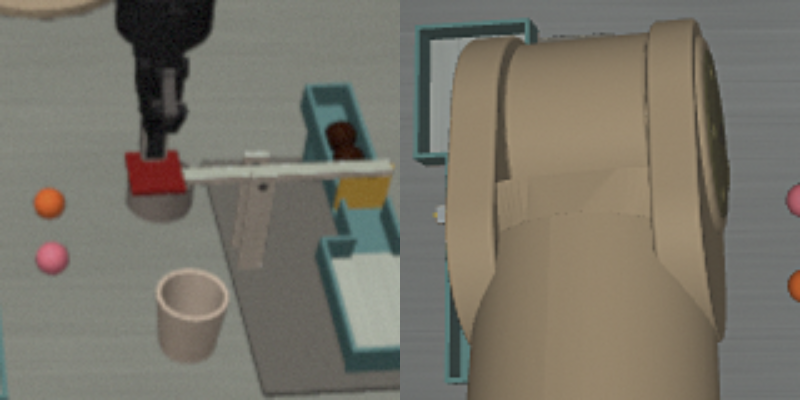

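The fingertips hang just above the dark paddle, at about (301,160) in the scene view. Nothing else is near them. Now I press.

Call:
{"method": "carry_out", "body": {"motion": [{"slide":[0,-0.001,-0.008],"rot":[0,0,0]},{"slide":[0,0,-0.008],"rot":[0,0,0]},{"slide":[0,0,-0.008],"rot":[0,0,0]},{"slide":[0,0,-0.008],"rot":[0,0,0]},{"slide":[0,0,-0.008],"rot":[0,0,0]},{"slide":[0,0,-0.006],"rot":[0,0,0]},{"slide":[0,0,0],"rot":[0,0,0]}]}}

```text
time_s: 3.3
ee_pos: [0.5369, 0.0856, 0.2584]
tcp_rot: [[-0.051, 0.999, 0.001], [0.999, 0.051, 0.001], [0.001, 0.001, -1.0]]
contact_force: [0.5, 1.3, 6.6]
finger_gap: -0.0002
```

Run:
```python
from h import *
s=arm.get_state();print(s['time_s'],s['ee_pos'],s['contact_force'])
a=grab('scene','scene2')['frame']
cv2.imwrite('pics/c2.png',cv2.resize(a[100:260,250:450,::-1],(750,600)))
```

```text
3.3 [0.53694713 0.08562016 0.25837446] [0.52259652 1.3356517  6.56046199]
```

View pics/c2.png

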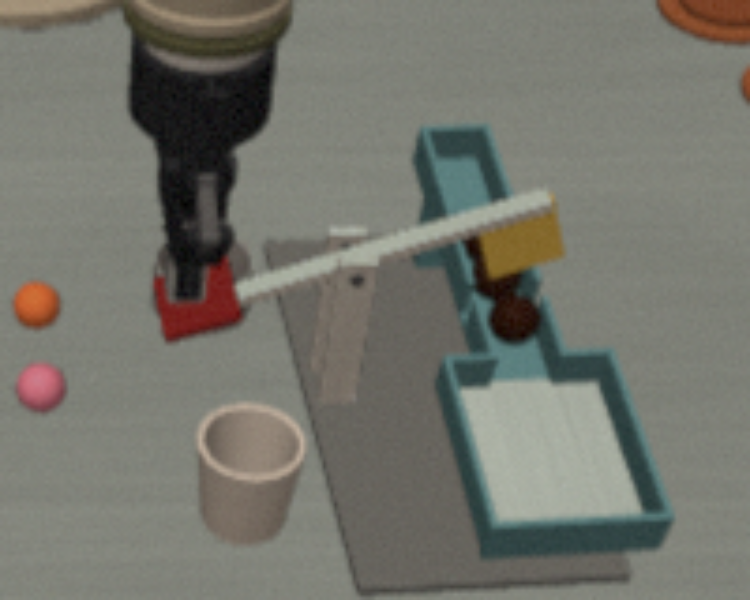

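The gate is up, and a dark truffle is already passing it at crop (515,318). The press force is 6.6 N. I'll hold it here, 2 mm lower.

Call:
{"method": "carry_out", "body": {"motion": [{"slide":[0,0,-0.002],"rot":[0,0,0]},{"slide":[0,0,0],"rot":[0,0,0]},{"slide":[0,0,0],"rot":[0,0,0]},{"slide":[0,0,0],"rot":[0,0,0]},{"slide":[0,0,0],"rot":[0,0,0]},{"slide":[0,0,0],"rot":[0,0,0]},{"slide":[0,0,0],"rot":[0,0,0]},{"slide":[0,0,0],"rot":[0,0,0]},{"slide":[0,0,0],"rot":[0,0,0]},{"slide":[0,0,0],"rot":[0,0,0]}]}}

```text
time_s: 4.35
ee_pos: [0.5369, 0.0856, 0.2571]
tcp_rot: [[-0.051, 0.999, 0.001], [0.999, 0.051, 0.001], [0.001, 0.001, -1.0]]
contact_force: [-0.5, 2.3, 6.8]
finger_gap: -0.0004
```

Call:
{"method": "carry_out", "body": {"motion": [{"slide":[0,0,0],"rot":[0,0,0]},{"slide":[0,0,0],"rot":[0,0,0]},{"slide":[0,0,0],"rot":[0,0,0]},{"slide":[0,0,0],"rot":[0,0,0]},{"slide":[0,0,0],"rot":[0,0,0]},{"slide":[0,0,0],"rot":[0,0,0]},{"slide":[0,0,0],"rot":[0,0,0]},{"slide":[0,0,0],"rot":[0,0,0]},{"slide":[0,0,0],"rot":[0,0,0]},{"slide":[0,0,0],"rot":[0,0,0]}]}}

```text
time_s: 5.35
ee_pos: [0.537, 0.0856, 0.2572]
tcp_rot: [[-0.051, 0.999, 0.001], [0.999, 0.051, 0.001], [0.001, 0.001, -1.0]]
contact_force: [-0.0, 2.0, 6.8]
finger_gap: -0.0
```

Run:
```python
from h import *
a=grab('scene','scene3')['frame']
cv2.imwrite('pics/c3.png',cv2.resize(a[100:260,250:450,::-1],(750,600)))
```

```text
(no output)
```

View pics/c3.png

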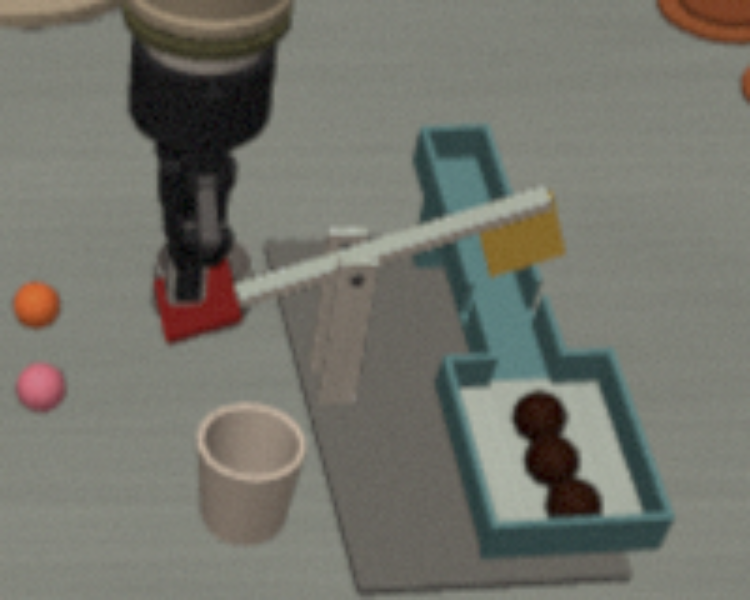

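All three dark truffles are in the tray, at crop (540,415), (552,460) and (573,500), and the chute is empty. Now I release the lever gently.

Call:
{"method": "carry_out", "body": {"motion": [{"slide":[0,0,0.008],"rot":[0,0,0]},{"slide":[0,0,0.008],"rot":[0,0,0]},{"slide":[0,0,0.008],"rot":[0,0,0]},{"slide":[0,0,0.008],"rot":[0,0,0]},{"slide":[0,0,0.01],"rot":[0,0,0]},{"slide":[0,0,0.02],"rot":[0,0,0]},{"slide":[0,0,0.03],"rot":[0,0,0]},{"slide":[0,0,0.03],"rot":[0,0,0]},{"slide":[0,0,0.02],"rot":[0,0,0]},{"slide":[0,0,0],"rot":[0,0,0]}]}}

```text
time_s: 6.4
ee_pos: [0.5368, 0.0854, 0.4017]
tcp_rot: [[-0.051, 0.999, 0.003], [0.999, 0.051, 0.002], [0.002, 0.004, -1.0]]
contact_force: [0.1, -0.7, -0.9]
finger_gap: -0.0001
```

Call:
{"method": "carry_out", "body": {"motion": [{"slide":[0,0,0],"rot":[0,0,0]},{"slide":[0,0,0],"rot":[0,0,0]},{"slide":[0,0,0],"rot":[0,0,0]},{"slide":[0,0,0],"rot":[0,0,0]},{"slide":[0,0,0],"rot":[0,0,0]}]}}

```text
time_s: 6.9
ee_pos: [0.5365, 0.0849, 0.3982]
tcp_rot: [[-0.05, 0.999, -0.001], [0.999, 0.05, -0.0], [-0.0, -0.001, -1.0]]
contact_force: [-0.1, 0.3, 0.7]
finger_gap: 0.0002
```

Run:
```python
from h import *
f=grab('scene','scene4');a=f['frame'];P=pts(f)
im=a.astype(int);m=(im[...,0]>70)&(im[...,1]<55)&(im[...,2]<60)&(im[...,0]>2.2*im[...,1])
k,l,st,c=cv2.connectedComponentsWithStats(m.astype(np.uint8))
for i in range(1,k):
    if st[i,4]>150: print(c[i],np.median(P[l==i],0))
cv2.imwrite('pics/c4.png',cv2.resize(a[80:280,90:450,::-1],(800,444)))
```

```text
[301.42982456 168.80994152] [0.54137819 0.08972819 0.11337895]
[121.41237113 187.13659794] [ 0.59462538 -0.27932017  0.11314442]
```

View pics/c4.png

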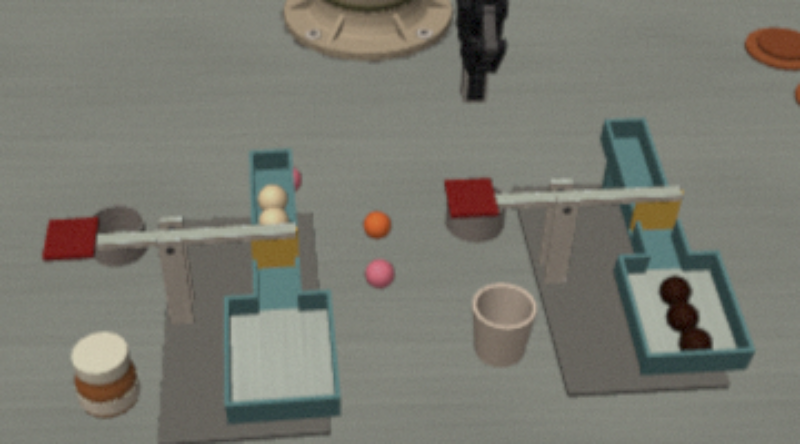

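The dark lever is level again: its paddle is back within 0.3 mm of where it started. The gate is shut, the three dark truffles are in the tray, and the white dispenser and bystanders haven't moved.

```bash
python3 -c "
from workcell import arm
arm.sign_off()"
```

```text
the job is handed in; nothing more can be done
```

The job is done and handed in at about 7 s. With the gripper shut, I pressed the dark dispenser's red paddle (about 7 N) until its gate rose, and held it for about 2 s. When a picture showed all three dark truffles in the catch tray, I let the lever up slowly and lifted clear.

In the last pictures:
- **Dark dispenser:** its paddle was back to within 0.3 mm of its starting position, the lever was level and the gate was shut.
- **White dispenser:** its lever had not moved. Two truffles showed behind its shut gate, with the third hidden by the lever and gate as it was at the start, and its tray was empty.
- **Rings, cup and jar:** by eye, all were standing where they began; I did not measure their positions.
- **Robot:** the fingertips were about 110 mm above the paddle, with no contact force beyond sensor noise.

My first colour mask for the red paddle found nothing, so I corrected it before moving. No check after that failed. The top and scene views put the paddle centre about 3 to 5 mm apart, which was well within the paddle's size, and I used the top view.

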